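# Lock the table knife away after the cooking class

## Robot

A 6-joint arm with a two-finger parallel gripper is mounted at the origin on the work surface. World frame = base frame: x ahead of the robot, y to its left, z up, the work surface at z = 0. Lengths are in m, angles in degrees, forces in N, time in s.
With the tool pointing down it reaches from about 0.4 to 0.825 m from the base axis. Payload 7 kg.
Tool frame: the origin (TCP) lies between the finger pads; the fingertips stand 19 mm ahead of it and the grasp point (between the pads) is the TCP; z points along the fingers, y is the line along which they close (so a half turn about z gives the same grasp; the last joint's range is limited). The gripper opens to 88 mm and grips with 3 to 60 N. Pads are 19 mm wide; open, the fingers measure 130 mm over their backs; the gripper's body (78 mm by 193 mm) begins 47 mm behind the grasp point.
Start: joints at [80.334, 20.546, 0.682, 0, -70.136, -16.507], TCP at [0.298, 0.606, 0.246] pointing down, gripper open.
Joint ranges: [-176.03, 176.03], [-82.01, 121.73], [-58.28, 71.71], [-173.87, 95.51], [-174.79, -0.11], [-173.66, 173.66]. Speed limits (degrees/s): [136.94, 136.94, 172.46, 180, 180, 180].

## Interface

Orientations are given as [roll, pitch, yaw] about the fixed x, y, z axes, in that order (R = Rz(yaw) Ry(pitch) Rx(roll)).
In Python, from plant import get_obs, snapshot, close_job, spot_in, spot_point gives the robot as it stands.
- The arm moves only by the tool play_rows, never from a script. Its argument "plan" is a list of rows, each a list of 6 numbers: the shift along the tool's x, y, z in cm, then the turn, a rotation vector about the tool's x, y, z in degrees. A call has 1 to 20 rows; each row shifts and turns the commanded pose from where the row before left it, along the tool's axes as they then stand; what a row does not reach is not made up. A row lasts 1/12 s, in which the tool goes at most 41.7 mm and 7.16 degrees, less where a joint would pass 70% of its speed; a pose out of reach is approached as far as the arm can. A call is refused whole if a number of a shift passes 4.17 or a number of a turn 7.16, either way. A call with a gripper value outside its range is refused whole. "grip" is the finger opening in cm, from 0 to 8.76, set as the call begins (left out, the last holds). The fingers move at their own pace and stop on an object; the grip force is fixed at half the most. Time passes only in rows, so rows that do not move let the fingers close. It gives the time, the measured TCP pose, the force, the opening and the grip force at its end, in the units of the state.
- get_obs(): the state, without advancing time (a new reading comes with each control period).
- snapshot(name): name is "side" or "top"; returns a dict with "frame" (420x560x3 uint8, red, green, blue), "fx", "fy", "cx", "cy" (pixels), "position" and "attitude" of the camera in the world. Camera axes: x right, y down, z forward; pixel columns grow to the right and rows downward; lengths in m; the calibration is good to about 2 mm. A picture is of the moment at which its call begins. There is no depth.
- close_job(): hands the job in; it is judged then, once.
Trained networks look in the newest picture that a camera, given by its name, has taken for a name from the list of things; names that differ only in an ending like _2 or _b are one class to them, and where a whole thing is asked for, a point or a joint stands for the part that bears it (a point fixed in the world has none). Each returns a list of dicts, best first, with "score" (0 to 1); they miss things now and then, are a little off and sometimes report something else, mostly with a low value. They report only what shows in the picture. A call takes as long as a camera call. They do not tell look-alikes from the thing itself.
- spot_in(camera, thing): "position" ([x, y, z] in m, in world coordinates, good to about 4 mm: the middle of the surface that is visible of it).
- spot_point(camera, thing): "position" ([x, y, z] in m, in world coordinates, good to about 4 mm: a listed point, or the origin of a listed thing).
The state is a dict: "clock": time; "joint_pos": joint angles; "qvel": joint speeds; "tau": joint torques, N m; "tool_pos": TCP position; "orientation": TCP orientation; "force": force on the tool from outside, world axes, zero at the start; "moment": the same for the moment, N m; "opening": finger opening in m; "gripper_force": force on a finger pad.
Only numpy, scipy, OpenCV 4.12 (cv2) and the standard library are available. Lean on these libraries where they do the work, as an engineer would, in place of code of your own. Each camera call takes 0.05 s, during which the arm holds its last target. There are 200 camera calls.

## Task

The cooking class is over: put the black-handled table knife from the tray into the open blue knife box, slide the box's lid fully shut, then press the padlock's shackle down through the lid's eye until it clicks and stays locked. Leave the spoon, the potato and the mug where they are.

Things in the scene. Friction and masses are not known exactly. Their poses are not given: they have to be found in the camera images.
- knife: Table knife, 180 mm long, lying flat, about 80 g. Origin at mid-length on its underside; x runs to the blade's tip, z up. Black handle x = -90 to +2 mm, 18 mm wide (y), 14 mm thick; steel blade x = +2 to +90 mm, 20 mm wide, 3 mm thick. It lies on a brown tray whose floor is 4 mm and whose rim is 12 mm above the table.
- knife_grip (a point): Point on the knife's handle at x = -25 mm, 8 mm above its underside, near its centre of mass; grip it here across the 18 mm width (along the knife's y).
- knife_box: Fixed blue open box, 224 mm (its x) by 260 mm (its y), 55 mm high, walls and floor 5 mm. Origin at the centre of its underside. Another knife is fixed to its floor along x at y = +98 mm; lay the loose one along x too, either way round, e.g. at y = +20 mm. A brass padlock (28 x 60 mm, 46 mm high) stands fixed at its +y end, centred at y = +164 mm.
- lid (a joint): Opening of the white sliding lid in m: 0 shut, 0.2 wide open, starts 0.17 to 0.19. It shuts along the box's +y, to a stop, with about 1.5 N of friction, and stays where left. Panel 222 x 250 mm, top 60 mm above the table, leading edge at box y = 125 mm minus the opening. Its steel tongue's eye comes under the shackle's free leg only when shut; else tongue and leg block each other.
- lid_tab (a point): Middle of the top edge of the orange upright tab at the centre of the lid (over the box's origin when shut): 60 mm along the box's x, 10 mm thick along its y, standing 33 mm above the lid's top, its top 93 mm above the table. Push or pinch it to slide the lid.
- shackle (a joint): How far the padlock's shackle is pressed down, in m: 0 raised (open), 0.026 hard stop. A spring and a hidden pawl resist with up to about 10 N; at about 0.023 the pawl clicks over and then holds the shackle at about 0.022 when let go. Let go before the click and it springs right back up. Press to about 0.025.
- shackle_top (a point): Middle of the crown (top) of the steel U-shaped shackle, at box x = 0, y = +164 mm: 10 mm round bar, legs 40 mm apart along the box's y, crown straight for 20 mm along y. 109 mm above the table when raised, about 87 mm when locked. Press straight down here. The free leg is the one nearer the box.
- spoon: Wooden spoon, 190 mm long, lying on the tray along its own x; it may lie in either of the two places on the tray, the knife in the other. Leave it alone. Origin under its middle.
- potato: Peeled potato, 74 x 52 x 52 mm, on the tray's far part. Leave it alone. Origin under its middle.
- mug: White mug, 76 mm wide, 90 mm high. Leave it alone. Origin under its middle.
Things that resemble listed ones, but are neither listed nor needed, are in the scene too. Several things look just like the knife: the one meant starts farthest to the robot's left.

How it is judged (in metres and radians):
On the way, in this order (a step that is already met when the one before it is completed fails the run):
1. the knife lies in the box, let go, with the lid still open (x of knife in the frame of knife_box between -0.1 and 0.1 m and y of knife in the frame of knife_box between -0.12 and 0.12 m and z of knife in the frame of knife_box below 0.04 m and contact force between the fingers and knife below 0.1 N and linear speed of knife below 0.05 m/s and value of joint lid above 0.05 m), for 0.2 s.
2. the lid is slid fully shut over the knife, the shackle still up (x of knife in the frame of knife_box between -0.1 and 0.1 m and y of knife in the frame of knife_box between -0.12 and 0.12 m and z of knife in the frame of knife_box below 0.04 m and value of joint lid below 0.004 m and value of joint shackle below 0.01 m), for 0.2 s.
At the end, for the whole second after the job is handed in: The knife is at rest in the box (its middle within 100 mm along x and 120 mm along y of the box's centre and less than 40 mm above the table), the lid is within 4 mm of fully shut, and the shackle is clicked in and stays down by itself (pressed by more than 20 mm) (x of knife in the frame of knife_box between -0.1 and 0.1 m and y of knife in the frame of knife_box between -0.12 and 0.12 m and z of knife in the frame of knife_box below 0.04 m and value of joint lid below 0.004 m and value of joint shackle above 0.02 m and linear speed of knife below 0.05 m/s); the robot touches nothing.
It fails at once if the spoon is moved by more than 40 mm (distance of spoon from where it was at the start of the episode above 0.04 m).
It fails at once if the potato is moved by more than 40 mm (distance of potato from where it was at the start of the episode above 0.04 m).
It fails at once if the mug is moved by more than 40 mm (distance of mug from where it was at the start of the episode above 0.04 m).
It also fails if it takes over 56 s, if anything falls off the work surface, if the arm or the gripper's body presses on something with over 40 N, if the wrist force passes 120 N, or if a joint passes its speed limit or range.

## Working session

There is one attempt and no reset: what is moved stays moved. The work goes in short steps, Python scripts to look and compute and a tool call to move; the robot and the scene stay as the last step left them, time stands still between calls to the robot, and variables do not carry over. Pictures are saved under pics/ and viewed, at most 10 in all, crops included, and the job is handed in when it is done.

Besides the shell and the picture viewer there is one more tool, called after "Call:" by a JSON object that holds its "op" and its "data", one argument or row to a line. play_rows: Moves the arm, as the interface text tells. Its arguments: {"type":"object","properties":{"plan":{"type":"array","items":{"type":"array","items":{"type":"number"}}},"grip":{"type":"number"}},"required":["plan"]}

```bash
mkdir -p pics && cat > h.py <<'E'
import numpy as np, cv2
from plant import *
from scipy.spatial.transform import Rotation as R
E
python3 - <<'E'
from h import *
for c in("top","side"):
    s=snapshot(c);cv2.imwrite(f"pics/{c}0.png",s["frame"][:,:,::-1])
    print(c,{k:np.round(v,3).tolist() for k,v in s.items() if k!="frame"})
    for t in("knife","knife_grip","knife_box","lid_tab","shackle_top","spoon","potato","mug"):
        print(t,[(np.round(d["position"],3).tolist(),round(d["score"],2)) for d in spot_point(c,t)])
o=get_obs();print({k:np.round(v,3).tolist() for k,v in o.items()})
E
```

```text
top {'fx': 416.844, 'fy': 416.844, 'cx': 278.754, 'cy': 215.428, 'position': [0.26, 0.068, 0.978], 'attitude': [-165.421, 0.206, -88.77]}
knife [([0.18, 0.313, 0.002], 0.83), ([0.511, 0.391, 0.005], 0.74), ([0.52, 0.249, 0.002], 0.62)]
knife_grip [([0.48, 0.391, 0.012], 0.89), ([0.155, 0.304, 0.013], 0.78)]
knife_box [([0.481, 0.389, 0.011], 0.62), ([0.546, -0.177, -0.003], 0.58)]
lid_tab [([0.517, -0.351, 0.091], 0.64)]
shackle_top [([0.571, -0.017, 0.108], 0.43)]
spoon [([0.521, 0.251, 0.005], 0.83), ([0.515, -0.35, 0.093], 0.62)]
potato [([0.685, 0.304, -0.001], 0.93), ([0.57, -0.015, 0.11], 0.23)]
mug [([0.75, -0.007, 0.002], 0.6)]
side {'fx': 525.541, 'fy': 525.541, 'cx': 272.325, 'cy': 200.776, 'position': [-0.31, -0.668, 0.803], 'attitude': [-122.621, -0.026, -47.226]}
knife [([0.506, 0.393, 0.004], 0.85)]
knife_grip [([0.484, 0.39, 0.011], 0.87)]
knife_box [([0.547, -0.173, -0.0], 0.57), ([0.507, 0.387, 0.007], 0.31)]
lid_tab []
shackle_top [([0.572, -0.011, 0.105], 0.65), ([0.522, 0.25, 0.004], 0.52)]
spoon [([0.52, 0.252, 0.007], 0.88), ([0.682, 0.311, 0.008], 0.35)]
potato [([0.681, 0.31, 0.011], 0.66)]
mug [([0.751, -0.012, 0.002], 0.62)]
{'clock': 0.9, 'joint_pos': [80.334, 20.545, 0.682, -0.001, -70.138, -16.507], 'qvel': [-0.071, -0.001, 0.052, -0.003, -0.021, 0.048], 'tau': [-0.001, -58.236, 29.331, 7.002, 0.013, -0.0], 'tool_pos': [0.298, 0.606, 0.246], 'orientation': [179.998, 0.001, -26.174], 'force': [0.047, 0.08, 0.663], 'moment': [0.013, -0.015, -0.024], 'gripper_force': 0.0, 'opening': 0.087}
```

View pics/top0.png

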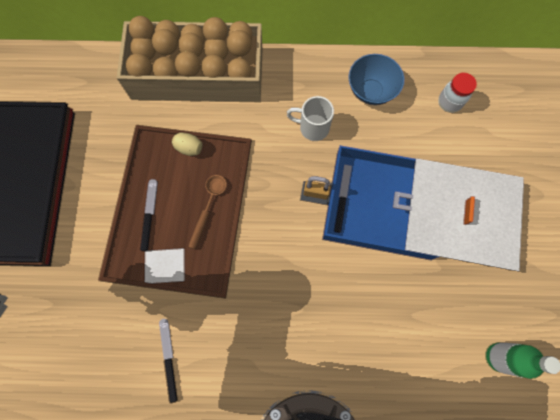

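View pics/side0.png

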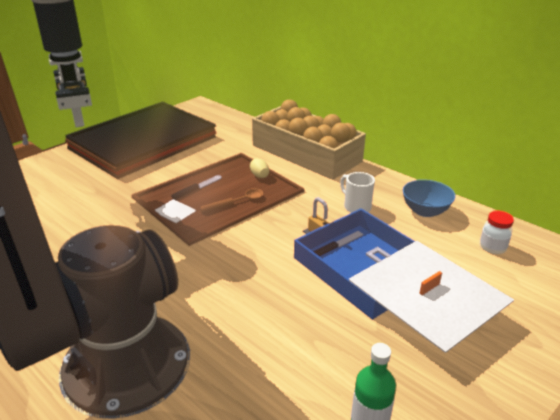

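The top view shows the tray with the target knife at (149,215), tip up at (152,181), handle end at (146,249). The spoon is at (208,210), the potato at (187,144), the mug at (316,120), the padlock at (317,187), the box around (385,205) and the lid tab at (470,210). The side view agrees: tray knife at (205,183), shackle at (319,208), tab at (431,283).

```bash
cat >> h.py <<'E'
def cam(s): return R.from_euler("xyz",s["attitude"],degrees=True).as_matrix(),np.array(s["position"])
def proj(s,P):
    M,p=cam(s);c=M.T@(np.array(P)-p);return np.array([s["fx"]*c[0]/c[2]+s["cx"],s["fy"]*c[1]/c[2]+s["cy"]])
def ray(s,uv):
    M,p=cam(s);return p,M@np.array([(uv[0]-s["cx"])/s["fx"],(uv[1]-s["cy"])/s["fy"],1])
def plane(s,uv,z):
    p,d=ray(s,uv);return p+d*(z-p[2])/d[2]
def tri(sa,ua,sb,ub):
    (p,d),(q,e)=ray(sa,ua),ray(sb,ub)
    t=np.linalg.lstsq(np.c_[d,-e],q-p,rcond=None)[0];a,b=p+d*t[0],q+e*t[1]
    return (a+b)/2,np.linalg.norm(a-b)
E
python3 - <<'E'
from h import *
T,S=snapshot("top"),snapshot("side")
print("proj knife",proj(T,[.511,.391,.005]),proj(S,[.511,.391,.005]))
def best(c,t,near):
    L=[np.array(d["position"]) for d in spot_point(c,t)]
    L=[p for p in L if np.linalg.norm(p-near)<.05]
    return L[0] if L else None
for t,n in dict(knife_grip=[.482,.391,.012],knife=[.51,.39,.005],shackle_top=[.571,-.014,.108],lid_tab=[.517,-.35,.092],knife_box=[.546,-.175,0]).items():
    a,b=best("top",t,n),best("side",t,n)
    print(t,a,b,*(tri(T,proj(T,a),S,proj(S,b)) if a is not None and b is not None else ()))
# pixel segmentation, top
f=T["frame"].astype(int);g=f.min(2)
def roi(m,x0,y0,x1,y1):
    y,x=np.nonzero(m[y0:y1,x0:x1]);return np.c_[x+x0,y+y0].astype(float)
b=roi((g>110),138,172,165,212);h=roi(f.max(2)<45,136,205,162,255)
o=roi((f[:,:,0]>170)&(f[:,:,2]<90)&(f[:,:,1]<130),455,190,485,230)
for n,m,z in(("blade",b,.007),("handle",h,.018),("tab",o,.085)):
    if len(m)<5: print(n,len(m));continue
    P=np.array([plane(T,q,z) for q in m]);c=P.mean(0)
    v=np.linalg.svd(P-c)[2][0];print(n,len(m),c.round(4),np.degrees(np.arctan2(v[1],v[0])).round(1),np.ptp((P-c)@v).round(3))
for n,q,z in(("box corners",[(342,148),(325,239)],.055),("lid corners",[(416,159),(523,178),(519,269),(407,250)],.06)):
    print(n,[plane(T,u,z).round(3).tolist() for u in q])
crop=cv2.resize(T["frame"][120:300,95:255],None,fx=3.3,fy=3.3,interpolation=2);cv2.imwrite("pics/crop1.png",crop[:,:,::-1])
E
```

```text
proj knife [148.80989198 213.53299208] [197.25373223 187.08012779]
knife_grip None [0.4838 0.3914 0.0081]
knife [0.5088 0.3932 0.006 ] [0.5085 0.3889 0.0029] [ 0.51154608  0.39480446 -0.00100723] 0.002410620286913956
shackle_top [ 0.5719 -0.0139  0.1093] [ 0.5764 -0.0123  0.1093] [ 0.5718775  -0.01437914  0.11188404] 0.0021970904677707666
lid_tab [ 0.5151 -0.3463  0.0952] [ 0.5143 -0.3506  0.0951] [ 0.51686889 -0.34872943  0.09184249] 0.0020588224327146042
knife_box [ 0.5492 -0.178  -0.0044] [ 0.546  -0.1759 -0.0021] [ 0.54743004 -0.17645702 -0.00207321] 0.002702349325505456
blade 271 [0.5556 0.3905 0.007 ] 179.0 0.082
handle 260 [0.463  0.3883 0.018 ] 179.1 0.087
tab 91 [ 0.516  -0.3505  0.085 ] 170.0 0.055
box corners [[0.669, -0.071, 0.055], [0.447, -0.029, 0.055]]
lid corners [[0.642, -0.244, 0.06], [0.6, -0.489, 0.06], [0.388, -0.454, 0.06], [0.425, -0.211, 0.06]]
```

View pics/crop1.png

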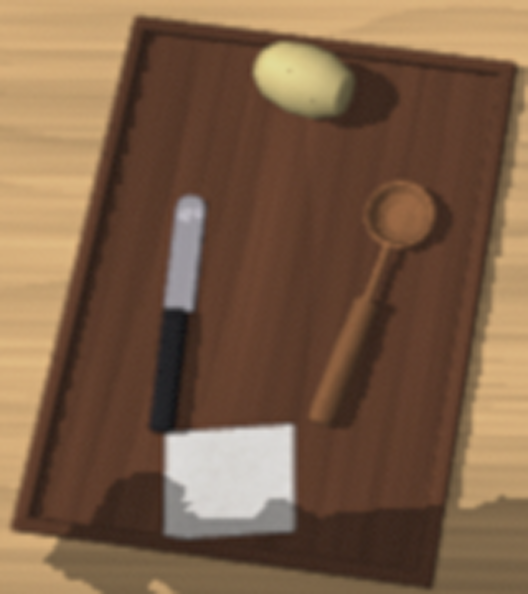

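The crop confirms the black-handled knife points almost straight along world x, and the spoon is well clear of it. Measured: knife grip (0.482, 0.390), knife yaw about 0°, box origin (0.547, −0.176), box yaw about −10°, lid opening about 0.18. Next I move over the grip.

Call:
{"op": "play_rows", "data": {
  "plan": [
    [0,0,0,0,0,-6.54],
    [0,0,0,0,0,-6.54],
    [0,0,0,0,0,-6.54],
    [0,0,0,0,0,-6.55],
    [1.53,1.8,1.22,0,0,0],
    [1.53,1.8,1.22,0,0,0],
    [1.53,1.8,1.22,0,0,0],
    [1.53,1.8,1.22,0,0,0],
    [1.53,1.8,1.22,0,0,0],
    [1.53,1.8,1.22,0,0,0],
    [1.53,1.8,1.22,0,0,0],
    [1.53,1.8,1.22,0,0,0],
    [1.53,1.8,1.22,0,0,0],
    [1.53,1.8,1.22,0,0,0],
    [1.53,1.8,1.22,0,0,0],
    [1.53,1.8,1.22,0,0,0],
    [0,0,0,0,0,0],
    [0,0,0,0,0,0]
  ],
  "grip": 5
}}

```text
clock: 3.0
tool_pos: [0.4818, 0.3884, 0.0984]
orientation: [179.9, 0.0, -0.1]
force: [0.1, 1.0, 0.6]
opening: 0.0498
gripper_force: 0.0
```

Call:
{"op": "play_rows", "data": {
  "plan": [
    [0,-0.05,1.2,0,0,0],
    [0,-0.05,1.2,0,0,0],
    [0,-0.05,1.2,0,0,0],
    [0,0,1.2,0,0,0],
    [0,0,1.0,0,0,0],
    [0,0,0.8,0,0,0],
    [0,0,0.4,0,0,0],
    [0,0,0.3,0,0,0],
    [0,0,0,0,0,0],
    [0,0,0,0,0,0]
  ]
}}

```text
clock: 3.83
tool_pos: [0.4815, 0.3914, 0.0264]
orientation: [-180.0, -0.0, 0.0]
force: [0.5, 0.4, 0.6]
opening: 0.0502
gripper_force: 0.0
```

Call:
{"op": "play_rows", "data": {
  "plan": [
    [0,0,0,0,0,0],
    [0,0,0,0,0,0],
    [0,0,0,0,0,0],
    [0,0,0,0,0,0],
    [0,0,0,0,0,0],
    [0,0,0,0,0,0],
    [0,0,0,0,0,0],
    [0,0,0,0,0,0]
  ],
  "grip": 0
}}

```text
clock: 4.5
tool_pos: [0.4814, 0.3913, 0.0263]
orientation: [-180.0, -0.0, 0.0]
force: [-1.3, -0.8, 2.9]
opening: 0.018
gripper_force: 29.9
```

Call:
{"op": "play_rows", "data": {
  "plan": [
    [0,0,-1,0,0,0],
    [0,0,-2,0,0,0],
    [0,0,-2.4,0,0,0],
    [0,0,-3,0,0,0],
    [0,0,-3,0,0,0],
    [0,0,-3,0,0,0],
    [0,0,0,0,0,0],
    [0,0,0,0,0,0]
  ]
}}

```text
clock: 5.17
tool_pos: [0.482, 0.3922, 0.1731]
orientation: [-179.8, -0.2, 0.0]
force: [-0.6, 0.9, -1.0]
opening: 0.0175
gripper_force: 29.9
```

Call:
{"op": "play_rows", "data": {
  "plan": [
    [0.19,2.68,0,0,0,0],
    [0.19,2.68,0,0,0,0],
    [0.19,2.68,0,0,0,0],
    [0.19,2.68,0,0,0,0],
    [0.19,2.68,0,0,0,0],
    [0.19,2.68,0,0,0,0],
    [0.19,2.68,0,0,0,0],
    [0.19,2.68,0,0,0,0],
    [0.19,2.68,0,0,0,0],
    [0.19,2.68,0,0,0,0],
    [0.19,2.68,0,0,0,0],
    [0.19,2.68,0,0,0,0],
    [0.19,2.68,0,0,0,0],
    [0.19,2.68,0,0,0,0],
    [0.19,2.68,0,0,0,0],
    [0.19,2.68,0,0,0,0],
    [0.19,2.68,0,0,0,0],
    [0.19,2.68,0,0,0,0],
    [0.19,2.68,0,0,0,0],
    [0.19,2.68,0,0,0,0]
  ]
}}

```text
clock: 6.83
tool_pos: [0.5184, -0.146, 0.1693]
orientation: [-180.0, 0.1, -0.0]
force: [0.6, 1.3, -0.6]
opening: 0.0172
gripper_force: 29.9
```

Call:
{"op": "play_rows", "data": {
  "plan": [
    [0,0,0,0,0,5],
    [0,0,0,0,0,5],
    [0,0,0,0,0,0],
    [0,0,0,0,0,0],
    [0,0,0,0,0,0]
  ]
}}

```text
clock: 7.25
tool_pos: [0.5189, -0.1445, 0.1697]
orientation: [180.0, 0.1, -9.8]
force: [-0.8, -0.7, -0.5]
opening: 0.0175
gripper_force: 29.9
```

```bash
python3 - <<'E'
from h import *
T,S=snapshot("top"),snapshot("side");o=get_obs();print(o["tool_pos"],o["orientation"],o["opening"])
a=cv2.resize(T["frame"][130:300,290:540],(750,510));b=S["frame"]
cv2.imwrite("pics/t2.png",a[:,:,::-1]);cv2.imwrite("pics/s2.png",b[:,:,::-1])
E
```

```text
[ 0.51917281 -0.14439504  0.16999021] [ 1.79998229e+02  2.14640541e-02 -9.86402514e+00] 0.017992633858770285
```

View pics/s2.png

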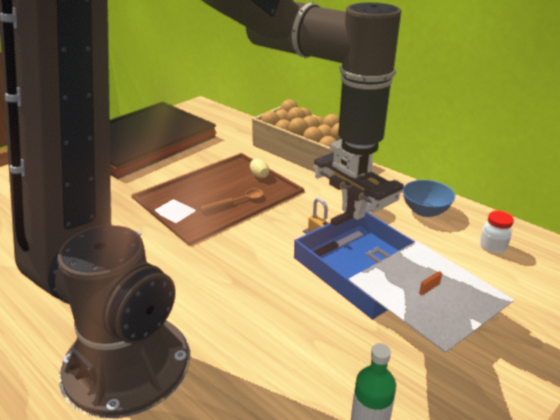

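The side view shows the knife held level under the gripper at about (355,215) above the open box. The shackle at (319,208) is still up. Lowering.

Call:
{"op": "play_rows", "data": {
  "plan": [
    [0,0.1,1,0,0,0],
    [0,0.1,2,0,0,0],
    [0,0.1,2,0,0,0],
    [0,0,2,0,0,0],
    [0,0,2,0,0,0],
    [0,0,1.5,0,0,0],
    [0,0,1.5,0,0,0],
    [0,0,1,0,0,0],
    [0,0,0.6,0,0,0],
    [0,0,0.3,0,0,0],
    [0,0,0,0,0,0],
    [0,0,0,0,0,0]
  ]
}}

```text
clock: 8.35
tool_pos: [0.5192, -0.1477, 0.0316]
orientation: [-180.0, -0.0, -10.0]
force: [0.2, -0.2, -0.1]
opening: 0.0176
gripper_force: 29.9
```

Call:
{"op": "play_rows", "data": {
  "plan": [
    [0,0,0.2,0,0,0],
    [0,0,0.2,0,0,0],
    [0,0,0,0,0,0],
    [0,0,0,0,0,0]
  ]
}}

```text
clock: 8.68
tool_pos: [0.5189, -0.1477, 0.0274]
orientation: [-180.0, -0.0, -10.0]
force: [-0.8, -0.1, -0.0]
opening: 0.0178
gripper_force: 29.9
```

Call:
{"op": "play_rows", "data": {
  "plan": [
    [0,0,0,0,0,0],
    [0,0,0,0,0,0],
    [0,0,0,0,0,0],
    [0,0,0,0,0,0],
    [0,0,0,0,0,0]
  ],
  "grip": 3.4
}}

```text
clock: 9.1
tool_pos: [0.5188, -0.1477, 0.0272]
orientation: [-180.0, -0.0, -10.0]
force: [0.3, 0.4, 0.1]
opening: 0.0338
gripper_force: 0.0
```

Call:
{"op": "play_rows", "data": {
  "plan": [
    [0,0,-0.5,0,0,0],
    [0,0,-1,0,0,0],
    [0,0,-2,0,0,0],
    [0,0,-3,0,0,0],
    [0,0,-4,0,0,0],
    [0,0,-4,0,0,0],
    [0,0,-4,0,0,0],
    [0,0,0,0,0,0]
  ]
}}

```text
clock: 9.77
tool_pos: [0.5227, -0.1484, 0.2221]
orientation: [-180.0, -0.8, -9.9]
force: [1.0, -0.2, 0.6]
opening: 0.0339
gripper_force: 0.0
```

```bash
python3 - <<'E'
from h import *
S,T=snapshot("side"),snapshot("top");o=get_obs();print(o["clock"],o["tool_pos"],o["opening"])
for c in("top","side"):
    for t in("knife","lid_tab","shackle_top","knife_box"):
        print(c,t,[(np.round(d["position"],3).tolist(),round(d["score"],2)) for d in spot_point(c,t)])
a=cv2.resize(S["frame"][170:350,270:520],(750,540));cv2.imwrite("pics/s3.png",a[:,:,::-1])
E
```

```text
9.8667 [ 0.51971382 -0.14764252  0.21539332] 0.033986603726381154
top knife [([0.181, 0.312, 0.001], 0.78)]
top lid_tab [([0.517, -0.349, 0.093], 0.8)]
top shackle_top []
top knife_box []
side knife [([0.546, -0.153, 0.007], 0.77)]
side lid_tab [([0.514, -0.35, 0.096], 0.98)]
side shackle_top [([0.578, -0.012, 0.106], 0.52)]
side knife_box [([0.545, -0.173, -0.001], 0.9)]
```

View pics/s3.png

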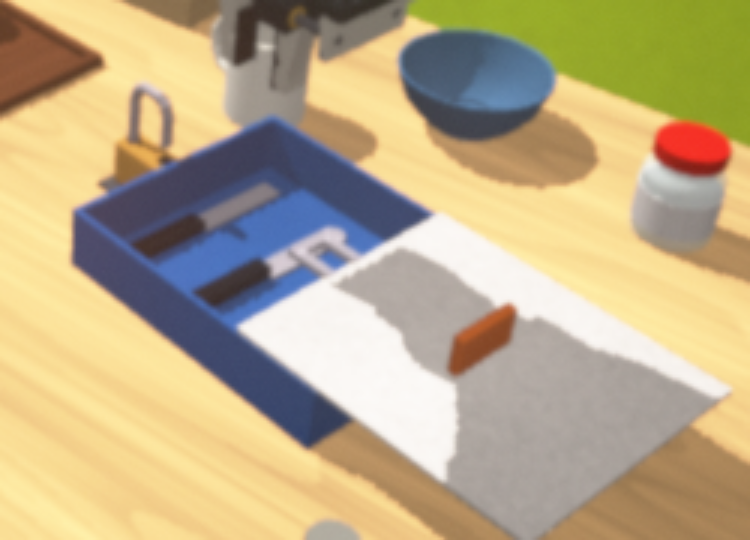

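The crop shows the knife lying in the box along x, handle near (235,283), blade under the tongue. The lid is still open with its tab at (483,338). Next I go to the tab.

Call:
{"op": "play_rows", "data": {
  "plan": [
    [0.31,2,0.75,0,0,0],
    [0.31,2,0.75,0,0,0],
    [0.31,2,0.75,0,0,0],
    [0.31,2,0.75,0,0,0],
    [0.31,2,0.75,0,0,0],
    [0.31,2,0.75,0,0,0],
    [0.31,2,0.75,0,0,0],
    [0.31,2,0.75,0,0,0],
    [0.31,2,0.75,0,0,0],
    [0.31,2,0.75,0,0,0],
    [0,0,0,0,0,0],
    [0,0,0,0,0,0]
  ],
  "grip": 5
}}

```text
clock: 11.27
tool_pos: [0.5138, -0.3507, 0.1357]
orientation: [-180.0, 0.1, -10.1]
force: [0.3, 0.4, 0.0]
opening: 0.0498
gripper_force: 0.0
```

Call:
{"op": "play_rows", "data": {
  "plan": [
    [0,0,1.2,0,0,0],
    [0,0,1.2,0,0,0],
    [0,0,1.2,0,0,0],
    [0,0,1,0,0,0],
    [0,0,0.6,0,0,0],
    [0,0,0,0,0,0],
    [0,0,0,0,0,0]
  ]
}}

```text
clock: 11.85
tool_pos: [0.5145, -0.3498, 0.0847]
orientation: [180.0, 0.1, -10.0]
force: [0.5, -1.3, 0.4]
opening: 0.0501
gripper_force: 0.0
```

Call:
{"op": "play_rows", "data": {
  "plan": [
    [0,0,0,0,0,0],
    [0,0,0,0,0,0],
    [0,0,0,0,0,0],
    [0,0,0,0,0,0],
    [0,0,0,0,0,0],
    [0,0,0,0,0,0],
    [0,0,0,0,0,0]
  ],
  "grip": 0
}}

```text
clock: 12.43
tool_pos: [0.5146, -0.3501, 0.0853]
orientation: [180.0, -0.0, -10.0]
force: [-0.8, 1.2, 1.2]
opening: 0.0099
gripper_force: 30.0
```

Call:
{"op": "play_rows", "data": {
  "plan": [
    [0,-0.4,0,0,0,0],
    [0,-0.8,0,0,0,0],
    [0,-1.2,0,0,0,0],
    [0,-1.2,0,0,0,0],
    [0,-1.2,0,0,0,0],
    [0,-1.2,0,0,0,0],
    [0,-1.2,0,0,0,0],
    [0,-1.2,0,0,0,0],
    [0,-1.2,0,0,0,0],
    [0,-1.2,0,0,0,0],
    [0,-1.2,0,0,0,0],
    [0,-1.2,0,0,0,0],
    [0,-1.2,0,0,0,0],
    [0,-1.2,0,0,0,0],
    [0,-0.8,0,0,0,0],
    [0,-0.4,0,0,0,0],
    [0,0,0,0,0,0],
    [0,0,0,0,0,0]
  ]
}}

```text
clock: 13.93
tool_pos: [0.5435, -0.1831, 0.0852]
orientation: [-180.0, 0.0, -10.0]
force: [-4.6, 2.5, 7.0]
opening: 0.0098
gripper_force: 30.0
```

Call:
{"op": "play_rows", "data": {
  "plan": [
    [0,-0.2,0,0,0,0],
    [0,-0.2,0,0,0,0],
    [0,-0.2,0,0,0,0],
    [0,0,0,0,0,0],
    [0,0,0,0,0,0]
  ]
}}

```text
clock: 14.35
tool_pos: [0.5444, -0.1776, 0.0852]
orientation: [-180.0, 0.0, -10.0]
force: [-3.6, 1.1, 5.7]
opening: 0.0097
gripper_force: 30.0
```

Call:
{"op": "play_rows", "data": {
  "plan": [
    [0,-0.15,0,0,0,0],
    [0,-0.15,0,0,0,0],
    [0,0,0,0,0,0],
    [0,0,0,0,0,0]
  ]
}}

```text
clock: 14.68
tool_pos: [0.5449, -0.1749, 0.0853]
orientation: [-180.0, 0.0, -10.0]
force: [-5.4, -0.3, 6.5]
opening: 0.0098
gripper_force: 30.0
```

Call:
{"op": "play_rows", "data": {
  "plan": [
    [0,-0.15,0,0,0,0],
    [0,-0.15,0,0,0,0],
    [0,0,0,0,0,0],
    [0,0,0,0,0,0]
  ]
}}

```text
clock: 15.02
tool_pos: [0.5449, -0.1747, 0.0853]
orientation: [179.8, 0.1, -10.0]
force: [-4.1, -18.5, 3.9]
opening: 0.0098
gripper_force: 30.0
```

The lid is against its stop: the position matches shut and the contact force is 18 N. Releasing and rising.

Call:
{"op": "play_rows", "data": {
  "plan": [
    [0,0.25,0,0,0,0],
    [0,0,0,0,0,0],
    [0,0,0,0,0,0],
    [0,0,0,0,0,0],
    [0,0,0,0,0,0]
  ],
  "grip": 4
}}

```text
clock: 15.43
tool_pos: [0.5457, -0.1746, 0.0851]
orientation: [-180.0, -0.0, -10.0]
force: [0.0, -0.5, 0.3]
opening: 0.0367
gripper_force: 0.0
```

Call:
{"op": "play_rows", "data": {
  "plan": [
    [0,0,-1,0,0,0],
    [0,0,-2,0,0,0],
    [0,0,-3,0,0,0],
    [0,0,-3,0,0,0],
    [0,0,-3,0,0,0],
    [0,0,-2,0,0,0],
    [0,0,0,0,0,0],
    [0,0,0,0,0,0]
  ],
  "grip": 4
}}

```text
clock: 16.1
tool_pos: [0.5461, -0.175, 0.2273]
orientation: [-180.0, -0.2, -10.0]
force: [-0.5, -0.2, -0.3]
opening: 0.0401
gripper_force: 0.0
```

```bash
python3 - <<'E'
from h import *
S,T=snapshot("side"),snapshot("top");o=get_obs();print(o["clock"],o["tool_pos"],o["opening"])
for c in("top","side"):
    for t in("lid_tab","shackle_top","knife_box"):
        print(c,t,[(np.round(d["position"],4).tolist(),round(d["score"],2)) for d in spot_point(c,t)])
a=cv2.resize(S["frame"][170:350,270:520],(750,540));cv2.imwrite("pics/s4.png",a[:,:,::-1])
E
```

```text
16.2 [ 0.54495699 -0.17495863  0.2249348 ] 0.03986882924894752
top lid_tab []
top shackle_top []
top knife_box []
side lid_tab [([0.5466, -0.1753, 0.0976], 0.67)]
side shackle_top [([0.575, -0.0096, 0.1062], 0.53)]
side knife_box [([0.5437, -0.1764, 0.0016], 0.9)]
```

View pics/s4.png

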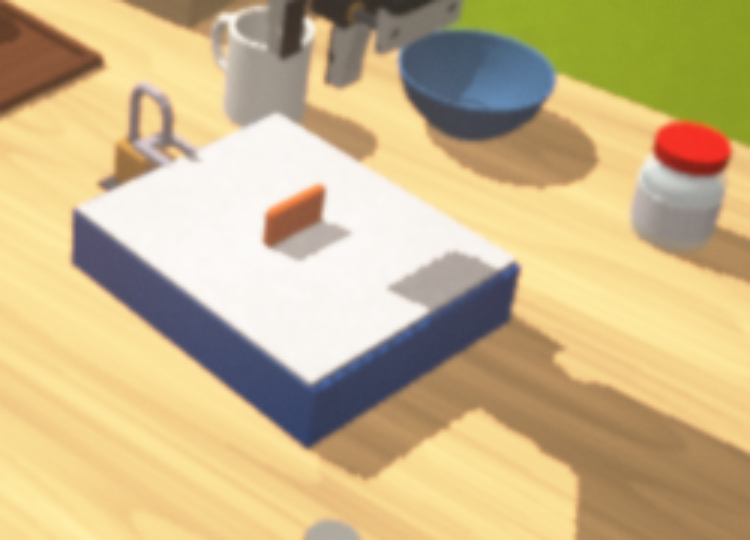

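The lid is shut flush, with its tongue under the raised shackle at (150,115). Closing the fingers and moving above the crown.

Call:
{"op": "play_rows", "data": {
  "plan": [
    [0,-1,0,0,0,0],
    [0,-2,0,0,0,0],
    [0,-2,0,0,0,0],
    [0,-2,0,0,0,0],
    [0,-2,0,0,0,0],
    [0,-2,0,0,0,0],
    [0,-2,0,0,0,0],
    [0,-2,0,0,0,0],
    [0,-1.4,0,0,0,0],
    [0,0,1,0,0,0],
    [0,0,2,0,0,0],
    [0,0,2,0,0,0],
    [0,0,2,0,0,0],
    [0,0,1.2,0,0,0],
    [0,0,0,0,0,0],
    [0,0,0,0,0,0],
    [0,0,0,0,0,0]
  ],
  "grip": 0
}}

```text
clock: 17.92
tool_pos: [0.5743, -0.0139, 0.1438]
orientation: [-180.0, -0.0, -10.0]
force: [-0.3, -0.0, 0.0]
opening: 0.0007
gripper_force: 0.0
```

Call:
{"op": "play_rows", "data": {
  "plan": [
    [0,0,0.6,0,0,0],
    [0,0,0.6,0,0,0],
    [0,0,0.5,0,0,0],
    [0,0,0.4,0,0,0],
    [0,0,0.4,0,0,0],
    [0,0,0,0,0,0],
    [0,0,0,0,0,0]
  ]
}}

```text
clock: 18.5
tool_pos: [0.5741, -0.0137, 0.1182]
orientation: [180.0, -0.0, -10.0]
force: [1.3, 1.2, 2.4]
opening: 0.0007
gripper_force: 1.2
```

Call:
{"op": "play_rows", "data": {
  "plan": [
    [0,0,0.3,0,0,0],
    [0,0,0.3,0,0,0],
    [0,0,0.3,0,0,0],
    [0,0,0.2,0,0,0],
    [0,0,0,0,0,0],
    [0,0,0,0,0,0]
  ]
}}

```text
clock: 19.0
tool_pos: [0.5742, -0.0137, 0.1074]
orientation: [-180.0, -0.0, -10.0]
force: [1.1, 0.3, 2.8]
opening: 0.0004
gripper_force: 1.2
```

Call:
{"op": "play_rows", "data": {
  "plan": [
    [0,0,0.2,0,0,0],
    [0,0,0.2,0,0,0],
    [0,0,0,0,0,0],
    [0,0,0,0,0,0]
  ]
}}

```text
clock: 19.33
tool_pos: [0.5742, -0.0137, 0.1033]
orientation: [-180.0, -0.0, -10.0]
force: [0.3, 0.7, 4.0]
opening: 0.0006
gripper_force: 2.2
```

Call:
{"op": "play_rows", "data": {
  "plan": [
    [0,0,0.1,0,0,0],
    [0,0,0.1,0,0,0],
    [0,0,0,0,0,0],
    [0,0,0,0,0,0]
  ]
}}

```text
clock: 19.67
tool_pos: [0.5743, -0.0137, 0.1019]
orientation: [-180.0, -0.1, -10.0]
force: [0.8, 0.3, 9.2]
opening: 0.0006
gripper_force: 4.9
```

The force is rising and travel has stopped, so this is the hard stop, past the click. Lifting to check.

Call:
{"op": "play_rows", "data": {
  "plan": [
    [0,0,-1,0,0,0],
    [0,0,-2,0,0,0],
    [0,0,-3,0,0,0],
    [0,0,-3,0,0,0],
    [0,0,-3,0,0,0],
    [0,0,-2,0,0,0],
    [0,0,0,0,0,0],
    [0,0,0,0,0,0],
    [0,0,0,0,0,0],
    [0,0,0,0,0,0]
  ]
}}

```text
clock: 20.5
tool_pos: [0.5729, -0.0139, 0.2397]
orientation: [180.0, 0.2, -10.0]
force: [0.3, 0.1, 0.3]
opening: 0.0003
gripper_force: 0.0
```

```bash
python3 - <<'E'
from h import *
S=snapshot("side");o=get_obs();print(o["clock"],o["tool_pos"],o["force"])
for t in("lid_tab","shackle_top","spoon","potato","mug"):
    print(t,[(np.round(d["position"],4).tolist(),round(d["score"],2)) for d in spot_point("side",t)])
a=cv2.resize(S["frame"][170:350,270:520],(750,540));cv2.imwrite("pics/s5.png",a[:,:,::-1])
E
```

```text
20.55 [ 0.57301861 -0.01389526  0.23972749] [-0.83503699  0.35128969  0.36726202]
lid_tab [([0.5471, -0.1754, 0.0957], 0.92)]
shackle_top [([0.5765, -0.0114, 0.0847], 0.53)]
spoon [([0.5204, 0.2512, 0.0061], 0.63)]
potato [([0.6834, 0.3111, 0.0068], 0.64), ([0.5743, -0.0136, 0.0844], 0.4)]
mug []
```

View pics/s5.png

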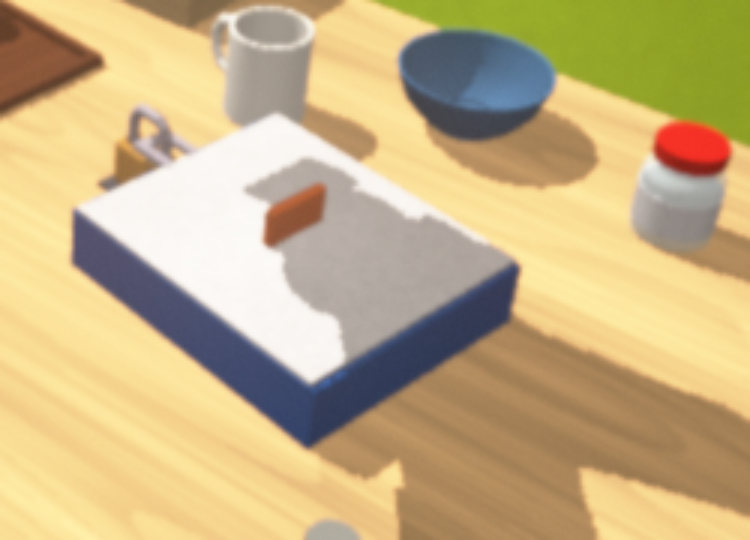

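The shackle, now at (148,125), stays down with its crown at about 85 mm. The lid is shut and the mug, spoon and potato have not moved.

```bash
python3 -c "
from plant import *
print(close_job())"
```

```text
the job is handed in; nothing more can be done
None
```

The job is handed in: the knife is in the box, the lid is shut, and the padlock's shackle stays down locked. No verdict came back from the judging.

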